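Tip the drained tube rack onto its back and push it onto the mat

TASK

The red tube rack has been left to drain standing on its end: push it over onto its back, so that it lies flat with its wells facing up, and push it along the bench until it lies wholly on the green mat. Only push it gently with the fingers: do not grip it, lift it off the bench or topple it onto its wells, and leave the two bottles and the cup where they stand.

Things in the scene. Friction and masses are not known exactly. Their poses are not given: they have to be found in the camera images.
- rack: Loose red tube rack, a block 36 mm thick (its x), 80 wide (y), 110 long (z), 0.2 kg; origin at its centre. Its -x face has the wells (4 x 6 shallow black holes, white rims), its +x face is the plain back. It starts standing on a short end, z up, wells facing the robot within 1.4 rad of yaw. Pushed past balance it falls freely; on its back its x points down, its top is 36 mm up, and it slides when pushed.
- mat: Green rectangular work mat, 260 mm (its x) x 220 mm (its y), lying flat and fixed on the white bench, flush with it (no step). Origin at the centre of the mat; z up.
- rack_c0 (a point): Corner of the rack's plain back face (right-hand lower one, seen from the wells' side looking along its +x while it stands), at (18, -40, -55) mm in the rack's frame.
- rack_c1 (a point): Corner of the rack's plain back face (left-hand lower one, seen from the wells' side looking along its +x while it stands), at (18, 40, -55) mm in the rack's frame.
- rack_c2 (a point): Corner of the rack's plain back face (left-hand upper one, seen from the wells' side looking along its +x while it stands), at (18, 40, 55) mm in the rack's frame.
- rack_c3 (a point): Corner of the rack's plain back face (right-hand upper one, seen from the wells' side looking along its +x while it stands), at (18, -40, 55) mm in the rack's frame.
- reagent_bottle: Bystander: brown glass bottle with a red cap, 48 mm diameter, 88 mm tall, standing beyond the work; origin at the centre of its underside.
- specimen_cup: Bystander: clear cup with a blue lid, 68 mm diameter, 74 mm tall, standing beyond the work; origin at the centre of its underside.
- varnish_bottle: Bystander: small green bottle with a white cap, 32 mm diameter, 62 mm tall, standing beyond the work; origin at the centre of its underside.
Not all that is in view belongs to the job. What is meant by the rack is not blue or purple, and is the smaller of those in its own colour.

How it is judged:
At the end, for the whole second after the job is handed in: The rack lies at rest flat on its back on the bench, wells up (within 0.14 rad), with all four corners within the mat's outline (3 mm over is allowed); the two bottles and the cup stand within 20 mm of where they began (angle between rack's own x axis and vertical above 3 rad and x of rack_c0 in the frame of mat between -0.133 and 0.133 m and y of rack_c0 in the frame of mat between -0.113 and 0.113 m and x of rack_c1 in the frame of mat between -0.133 and 0.133 m and y of rack_c1 in the frame of mat between -0.113 and 0.113 m and x of rack_c2 in the frame of mat between -0.133 and 0.133 m and y of rack_c2 in the frame of mat between -0.113 and 0.113 m and x of rack_c3 in the frame of mat between -0.133 and 0.133 m and y of rack_c3 in the frame of mat between -0.113 and 0.113 m and height (world z) of rack below 0.024 m and linear speed of rack below 0.02 m/s and angular speed of rack below 0.2 rad/s and distance of each of reagent_bottle, specimen_cup, varnish_bottle from where it was at the start of the episode below 0.02 m and angle between each of reagent_bottle, specimen_cup, varnish_bottle's own z axis and vertical below 0.2 rad); the robot touches nothing.
It fails at once if the rack is lifted off the bench or toppled onto its wells (all corners of its back more than 15 mm up) (height (world z) of each of rack_c0, rack_c1, rack_c2, rack_c3 above 0.015 m).
It fails at once if the rack is gripped or shoved hard (fingers press on it with more than 20 N) (contact force between the fingers and rack above 20 N).
It fails at once if the reagent bottle is disturbed (moved more than 20 mm or tipped) (distance of reagent_bottle from where it was at the start of the episode above 0.02 m or angle between reagent_bottle's own z axis and vertical above 0.3 rad).
It fails at once if the specimen cup is disturbed (moved more than 20 mm or tipped) (distance of specimen_cup from where it was at the start of the episode above 0.02 m or angle between specimen_cup's own z axis and vertical above 0.3 rad).
It fails at once if the varnish bottle is disturbed (moved more than 20 mm or tipped) (distance of varnish_bottle from where it was at the start of the episode above 0.02 m or angle between varnish_bottle's own z axis and vertical above 0.3 rad).
It also fails if it takes over 72 s, if anything falls off the work surface, if the arm or the gripper's body presses on something with over 40 N, if the wrist force passes 120 N, or if a joint passes its speed limit or range.

ROBOT

A 7-joint arm with a two-finger parallel gripper is mounted at the origin on the work surface. World frame = base frame: x ahead of the robot, y to its left, z up, the work surface at z = 0. Lengths are in m, angles in rad, forces in N, time in s.
With the tool pointing down it reaches from about 0.425 to 0.875 m from the base axis. Payload 4.7 kg.
Tool frame: the origin (TCP) lies on the mounting face of the last link; the fingertips stand 182 mm ahead of it and the grasp point (between the pads) lies 164 mm ahead of it (ctrl.finger_overhang is the distance from the TCP to the fingertips, in m); z points along the fingers, y is the line along which they close (so a half turn about z gives the same grasp; the last joint's range is limited). The gripper opens to 87 mm and grips with 3 to 60 N. Pads are 19 mm wide; open, the fingers measure 117 mm over their backs; the gripper's body (75 mm by 190 mm) begins 51 mm behind the grasp point.
Start: joints at [-1.089, 0.321, -0.07, 1.45, 0.023, 1.371, -0.057], TCP at [0.293, 0.58, 0.405] pointing down, gripper open.
Joint ranges: [-2.86, 2.86], [-0.3, 2.09], [-1.38, 1.24], [0.06, 2.45], [-1.56, 4.7], [0.09, 2.05], [-2.69, 2.69]. Speed limits (rad/s): [2.57, 2.57, 3.14, 3.14, 3.14, 3.14, 3.14].

INTERFACE

Orientations are given as a rotation vector (axis times angle).
In Python, from bench import ctrl gives the robot as it stands.
- The arm moves only by the shell command python3 -m jog 'ROWS' [FORCE]. ROWS is a JSON object of lists of equal length, an entry for each row: "translation": the shift along the tool's x, y, z as a fraction of full scale, a list of three; "yaw": the turn about the tool's z as a fraction of full scale; "jaw": the closure, from 0 (fully open) to 1 (shut). In form: {"translation": [[dx, dy, dz], ...], "yaw": [yaw, ...], "jaw": [jaw, ...]}. A call has 1 to 8 rows; each row is the pose to reach, as a shift and turn from the pose commanded when the call began, along the tool's axes at that moment, turning the shorter way round; what a row does not reach only later rows make up. Full scale, the value 1, is 0.2 m for a shift and 180 degrees for a turn. A row lasts 1/8 s, in which the tool goes at most 62.5 mm and 10.7 degrees, less where a joint would pass 70% of its speed; a pose out of reach is approached as far as the arm can. A call with a number of a shift or a turn outside -1 to 1 is refused whole. A call with a gripper value outside its range is refused whole. The fingers move at their own pace and stop on an object; FORCE is the grip in N (left out, the last holds). Time passes only in rows, so rows that repeat a pose let the fingers close. It gives the time, the measured TCP pose, the force, the opening and the grip force at its end, in the units of the state.
- ctrl.get_state(): the state, without advancing time (a new reading comes with each control period).
- ctrl.get_image(name): name is "scene" or "top" or "wrist"; returns a dict with "pixels" (384x512x3 uint8, blue, green, red), "fx", "fy", "cx", "cy" (pixels), "R" (3x3) and "t" (3): a world point X has camera coordinates R X + t; the wrist camera has in their place "mount" (4x4, takes a point from camera to tool coordinates, whose origin is the TCP and whose axes are the flange's). Camera axes: x right, y down, z forward; pixel columns grow to the right and rows downward; lengths in m; the calibration is good to about 2 mm. The wrist camera is an equidistant fisheye: a pixel r from the principal point sees the ray r / f radians off the axis. A picture is of the moment at which its call begins: read the wrist's pose just before it. There is no depth.
- ctrl.close_job(): hands the job in; it is judged then, once.
Trained networks look in a picture, given as the dict that the camera call returned (one of the last four; its "shot" number tells which), for a name from the list of things; names that differ only in an ending like _2 or _b are one class to them, and where a whole thing is asked for, a point or a joint stands for the part that bears it (a point fixed in the world has none). Each returns a list of dicts, best first, with "p" (0 to 1); they miss things now and then, are a little off and sometimes report something else, mostly with a low value. They report only what shows in the picture. A call takes as long as a camera call. They do not tell look-alikes from the thing itself.
- ctrl.silhouettes(label, picture): "region" (384x512 bool, what is visible of it) and "at" ([column, row] in pixels, amid what is visible of it).
The state is a dict: "time": time; "joint_positions": joint angles; "qd": joint speeds; "joint_torque": joint torques, N m; "position": TCP position; "tool_rot": TCP orientation; "ft_force": force on the tool from outside, world axes, zero at the start; "torque": the same for the moment, N m; "grip_width": opening from 0.0 (shut) to 1.0 (fully open); "grip_force": force on a finger pad.
Only numpy, scipy, OpenCV 4.12 (cv2) and the standard library are available. Lean on these libraries where they do the work, as an engineer would, in place of code of your own. Each camera call takes 0.05 s, during which the arm holds its last target. There are 200 camera calls.

## Working session

There is one attempt and no reset: what is moved stays moved. The work goes in short steps, Python scripts to look and compute and a shell command to move; the robot and the scene stay as the last step left them, time stands still between calls to the robot, and variables do not carry over. Pictures are saved under pics/ and viewed, at most 10 in all, crops included, and the job is handed in when it is done.

```bash
mkdir -p pics; python3 - <<'E'
from bench import ctrl
import cv2,numpy as np
s=ctrl.get_state();print({k:np.round(s[k],3) for k in('time','position','tool_rot','grip_width','ft_force')},ctrl.finger_overhang)
ims=[]
for n in('scene','top'):
    p=ctrl.get_image(n);cv2.imwrite(f'pics/{n}0.png',p['pixels']);print(n,p['fx'],p['fy'],p['cx'],p['cy'],np.round(p['R'],3).tolist(),np.round(p['t'],3))
    for l in('rack','mat','reagent_bottle','specimen_cup','varnish_bottle'):
        print(l,[(round(d['p'],2),np.round(d['at']),int(d['region'].sum())) for d in ctrl.silhouettes(l,p)])
E
```

```text
{'time': np.float64(0.0), 'position': array([0.293, 0.58 , 0.404]), 'tool_rot': array([-7.280e-01, -3.056e+00,  3.000e-03]), 'grip_width': np.float64(1.003), 'ft_force': array([ 0.388, -0.703,  0.184])} 0.1822
scene 384.4210240734311 384.4210240734311 259.46644533584544 189.67428350304954 [[0.026, 1.0, -0.011], [0.727, -0.027, -0.686], [-0.687, 0.01, -0.727]] [-0.059 -0.352  1.458]
rack [(0.97, array([337., 133.]), 1680), (0.82, array([283., 129.]), 1618), (0.82, array([372., 221.]), 1326)]
mat [(0.79, array([197., 214.]), 5700), (0.58, array([296., 176.]), 1089)]
reagent_bottle [(0.65, array([323., 276.]), 547)]
specimen_cup [(0.94, array([254., 275.]), 1002)]
varnish_bottle [(0.51, array([156., 279.]), 268)]
top 484.41798499279093 484.41798499279093 246.27165439516108 192.75350099674924 [[0.078, -0.997, 0.002], [-0.973, -0.076, -0.217], [0.216, 0.015, -0.976]] [0.013 0.579 1.309]
rack [(0.94, array([208., 220.]), 551), (0.92, array([164., 161.]), 486), (0.86, array([221., 284.]), 876), (0.56, array([155., 274.]), 1197)]
mat [(0.64, array([307., 207.]), 6568), (0.54, array([208., 122.]), 280)]
reagent_bottle [(0.83, array([209., 124.]), 282)]
specimen_cup [(0.96, array([263., 117.]), 491)]
varnish_bottle [(0.54, array([340., 135.]), 89)]
```

View pics/scene0.png

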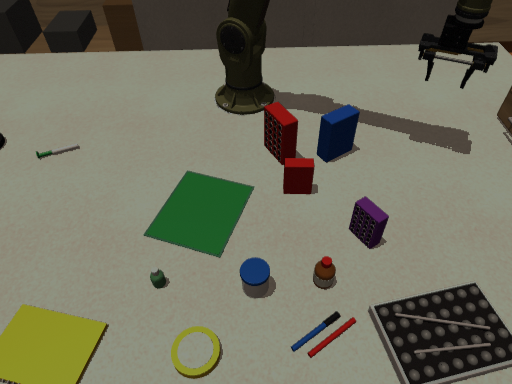

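View pics/top0.png

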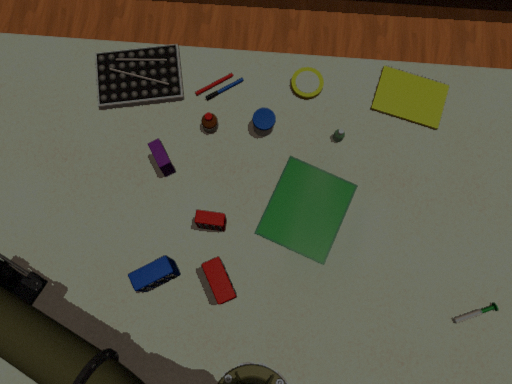

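Red candidates: the large rack at scene (281,133) / top (219,281), and the small one at scene (298,176) / top (210,220). The blue and purple racks are excluded. The smaller red one, at scene (298,176), fits the description. I'll confirm it in a crop and fit its pose.

```bash
cat > h.py <<'E'
from bench import ctrl
import cv2,numpy as np
from scipy.optimize import minimize
from scipy.spatial.transform import Rotation as Ro
def proj(p,X):
    c=np.asarray(X)@np.array(p['R']).T+p['t'];return np.c_[p['fx']*c[:,0]/c[:,2]+p['cx'],p['fy']*c[:,1]/c[:,2]+p['cy']]
def ray(p,uv,z):
    R=np.array(p['R']);d=R.T@np.array([(uv[0]-p['cx'])/p['fx'],(uv[1]-p['cy'])/p['fy'],1]);o=-R.T@p['t'];return o+d*(z-o[2])/d[2]
def box(x,y,a,s,z):
    P=np.array([[i,j,k] for i in(-.5,.5) for j in(-.5,.5) for k in(-.5,.5)])*s
    return P@Ro.from_euler('z',a).as_matrix().T+[x,y,z]
def redcomp(p,near):
    hsv=cv2.cvtColor(p['pixels'],cv2.COLOR_BGR2HSV)
    m=(((hsv[...,0]<8)|(hsv[...,0]>172))&(hsv[...,1]>150)&(hsv[...,2]>50)).astype(np.uint8)
    n,l,st,c=cv2.connectedComponentsWithStats(m,connectivity=4)
    i=1+np.argmin(np.hypot(*(c[1:]-near).T)+(st[1:,4]<60)*1000);return l==i
def hullmask(p,P):
    m=np.zeros((384*4,512*4),np.uint8);h=cv2.convexHull(((proj(p,P)+.5)*4).astype(np.float32)).round().astype(int)
    cv2.fillPoly(m,[h],255);return cv2.resize(m,(512,384),interpolation=cv2.INTER_AREA)/255.
def fit(views,x0,s,z):
    best=None
    for a in np.arange(-1.4,1.6,.35) if len(x0)==2 else [x0[2]]:
        f=lambda v:sum(np.abs(hullmask(p,box(*v,s,z))-m).sum()/m.sum() for p,m in views)
        r=minimize(f,[x0[0],x0[1],a],method='Nelder-Mead',options=dict(initial_simplex=np.array([x0[0],x0[1],a])+np.array([[0,0,0],[.02,0,0],[0,.02,0],[0,0,.25]])))
        if len(x0)==2: print(np.round(r.x,4),round(r.fun,3))
        if best is None or r.fun<best.fun: best=r
    return best
def mat(p):
    hsv=cv2.cvtColor(p['pixels'],cv2.COLOR_BGR2HSV)
    m=((hsv[...,0]>50)&(hsv[...,0]<80)&(hsv[...,1]>130)&(hsv[...,2]>40)).astype(np.uint8)
    c=max(cv2.findContours(m,0,2)[0],key=cv2.contourArea)[:,0]
    P=np.array([ray(p,u,0)[:2] for u in c],np.float32);return cv2.minAreaRect(P),cv2.boxPoints(cv2.minAreaRect(P))
E
cat > m1.py <<'E'
from h import *
S=ctrl.get_image('scene');T=ctrl.get_image('top')
for p in(S,T): r,b=mat(p);print('mat',r,np.round(b,3).tolist())
for l,h in(('reagent_bottle',.044),('specimen_cup',.037),('varnish_bottle',.031)):
    for p in(S,T):print(l,np.round(ray(p,ctrl.silhouettes(l,p)[0]['at'],h),3))
def sil(p,near):return min(ctrl.silhouettes('rack',p),key=lambda d:np.hypot(*(np.array(d['at'])-near)))
ms=redcomp(S,(298,176));mt=redcomp(T,(210,220));print('comp',ms.sum(),mt.sum(),np.round(sil(T,(210,220))['at']))
st=sil(T,(210,220))['region'];mt=mt|st
x0=ray(T,(210,220),.055);print(x0)
r=fit([(S,ms),(T,mt)],x0[:2],(.036,.08,.11),.055);print('best',r.x,r.fun)
ims=[]
for p,c in((S,(290,155)),(T,(212,250))):
    im=p['pixels'].copy();a=im[c[1]-50:c[1]+50,c[0]-65:c[0]+65];ims.append(cv2.resize(a,None,fx=3,fy=3))
    o=im.copy();cv2.polylines(o,[cv2.convexHull(proj(p,box(*r.x,(.036,.08,.11),.055)).astype(np.float32)).astype(int)],True,(0,255,255),1);ims.append(cv2.resize(o[c[1]-50:c[1]+50,c[0]-65:c[0]+65],None,fx=3,fy=3))
cv2.imwrite('pics/crop1.png',np.vstack([np.hstack(ims[:2]),np.hstack(ims[2:])])[:600])
E
python3 m1.py
```

```text
mat ((0.5551624298095703, -0.11876092851161957), (0.21103136241436005, 0.2502519190311432), 69.61727142333984) [[0.4009999930858612, -0.17399999499320984], [0.6359999775886536, -0.26100000739097595], [0.7089999914169312, -0.06300000101327896], [0.4749999940395355, 0.024000000208616257]]
mat ((0.5799221992492676, -0.05905438959598541), (0.0826772078871727, 0.24966713786125183), 71.2015609741211) [[0.4480000138282776, -0.057999998331069946], [0.6850000023841858, -0.1379999965429306], [0.7110000252723694, -0.05999999865889549], [0.4749999940395355, 0.019999999552965164]]
reagent_bottle [0.808 0.19  0.044]
reagent_bottle [0.771 0.186 0.044]
specimen_cup [0.791 0.023 0.037]
specimen_cup [0.815 0.022 0.037]
varnish_bottle [ 0.789 -0.203  0.031]
varnish_bottle [ 0.774 -0.205  0.031]
comp 283 379 [210. 218.]
[0.49165415 0.15360004 0.055     ]
[ 0.4797  0.1553 -1.7468] 3.194
[ 0.4908  0.1527 -0.1084] 2.946
[ 0.4908  0.1531 -0.0958] 2.938
[ 0.4911  0.1527 -0.1094] 2.946
[ 0.4899  0.1525 -0.0976] 2.938
[ 0.4904  0.1517 -0.1336] 2.959
[0.4685 0.1373 1.4275] 3.193
[0.4818 0.1446 1.4149] 3.18
[0.4755 0.1477 1.4085] 3.187
best [ 0.49082962  0.15305777 -0.09578281] 2.9376520114654943
```

View pics/crop1.png

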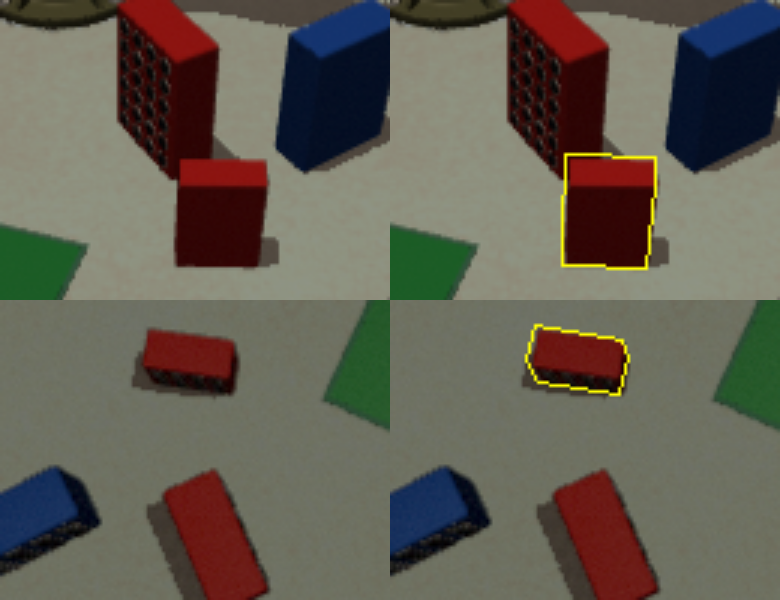

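The crop confirms it: the small red rack at scene (298,176) shows its plain back to the scene camera and its wells to the robot. The 36x80x110 box fits it. My mask thresholds were too strict for shaded pixels, so I'll refine the fit and size the big rack as an obstacle.

```bash
sed -i 's/hsv\[...,1\]>150)&(hsv\[...,2\]>50)/hsv[...,1]>110)\&(hsv[...,2]>18)/; s/hsv\[...,1\]>130)&(hsv\[...,2\]>40)/hsv[...,1]>90)\&(hsv[...,2]>25)/' h.py
python3 - <<'E'
from h import *
S=ctrl.get_image('scene');T=ctrl.get_image('top')
for p in(S,T): r,b=mat(p);print('mat',np.round(r[0],3),np.round(r[1],3),r[2],np.round(b,3).tolist())
def sil(p,near):return min(ctrl.silhouettes('rack',p),key=lambda d:np.hypot(*(np.array(d['at'])-near)))
ss=sil(S,(298,176));st=sil(T,(210,220));print(ss['at'],st['at'])
ms=redcomp(S,(298,176));mt=redcomp(T,(210,220))|(st['region'] if abs(st['at'][1]-220)<9 else False)
print(ms.sum(),mt.sum())
if ms.sum()>1200: ms[:158]=False
r=fit([(S,ms),(T,mt)],(.491,.153),(.036,.08,.11),.055);print('best',r.x,r.fun)
x=ray(T,(219,281),.14);mb=redcomp(T,(219,281))
for k in(1,1.15,1.3,1.45):
    q=fit([(T,mb),(S,redcomp(S,(281,133)))],[x[0],x[1],-1.2],np.array((.036,.08,.11))*k,.055*k);print('big',k,q.x,q.fun)
s=ctrl.get_state();print(Ro.from_rotvec(s['tool_rot']).as_matrix().round(3),s['position'])
E
```

```text
mat [ 0.557 -0.119] [0.218 0.256] 69.58660125732422 [[0.39899998903274536, -0.17599999904632568], [0.6389999985694885, -0.26499998569488525], [0.7149999737739563, -0.061000000685453415], [0.4749999940395355, 0.02800000086426735]]
mat [ 0.556 -0.12 ] [0.216 0.257] 69.50918579101562 [[0.39800000190734863, -0.17599999904632568], [0.6389999985694885, -0.26600000262260437], [0.7139999866485596, -0.06400000303983688], [0.4729999899864197, 0.026000000536441803]]
[297.5, 174.0] [208.8, 220.6]
2438 554
[ 0.4906  0.1522 -0.0788] 0.157
[ 0.4908  0.1523 -0.074 ] 0.16
[ 0.4902  0.1526 -0.0862] 0.16
[ 0.4906  0.1525 -0.0781] 0.152
[ 0.4906  0.1521 -0.0778] 0.158
[ 0.4908  0.1526 -0.0739] 0.154
[ 0.4905  0.1524 -0.0818] 0.155
[ 0.4904  0.1522 -0.0563] 0.162
[0.4905 0.1525 3.0626] 0.152
best [ 0.49059396  0.15251928 -0.0781378 ] 0.15186190921564108
big 1 [ 0.33489327  0.12461431 -1.08156718] 1.191513631218558
big 1.15 [ 0.33013415  0.11757568 -1.05764734] 0.9562253077936109
big 1.3 [ 0.3265894   0.1137265  -1.08053075] 0.6798582210725016
big 1.45 [ 0.32636712  0.11211215 -1.11877958] 0.6955716253388442
[[-0.893  0.451  0.   ]
 [ 0.451  0.893  0.   ]
 [-0.     0.    -1.   ]] [0.29310611 0.58017291 0.40475574]
```

```bash
python3 -m jog '{"translation": [[-0.78,-0.79,0],[-0.78,-0.79,0],[-0.78,-0.79,0],[-0.78,-0.79,0],[-0.78,-0.79,0]], "yaw": [0,0,0,0,0], "jaw": [1,1,1,1,1]}' 5
python3 -m jog '{"translation": [[-0.78,-0.79,0],[-0.78,-0.79,0],[-0.78,-0.79,0],[-0.78,-0.79,0],[-0.78,-0.79,0],[-0.78,-0.79,0]], "yaw": [-0.124,-0.124,-0.124,-0.124,-0.124,-0.124], "jaw": [1,1,1,1,1,1]}'
python3 - <<'E'
from h import *
s=ctrl.get_state();R=Ro.from_rotvec(s['tool_rot']).as_matrix();print(R.round(3),s['position'],s['joint_positions'])
p=s['position']
for w in((.433,.157,p[2]),(.433,.157,.277)): print(R.T@(np.array(w)-p)/.2)
E
```

```text
time: 1.92
position: [0.3627, 0.3658, 0.4054]
tool_rot: [0.737, 3.053, 0.001]
ft_force: [-0.6, 1.1, 0.4]
grip_width: 0.518
grip_force: 0.0
time: 2.68
position: [0.4288, 0.159, 0.4049]
tool_rot: [0.12, 3.139, 0.001]
ft_force: [-0.2, 0.0, -0.1]
grip_width: 0.008
grip_force: 0.0
[[-0.997  0.076  0.   ]
 [ 0.076  0.997  0.001]
 [-0.     0.001 -1.   ]] [0.42884352 0.15901922 0.4049045 ] [-0.67388272 -0.10113951  0.24490147  1.91160201  0.02439255  1.32771125
  1.0582991 ]
[-2.14928348e-02 -8.47928925e-03 -7.21986220e-06]
[-0.02146947 -0.00908304  0.63951502]
```

```bash
python3 -m jog '{"translation": [[-0.01,-0.01,0.3],[-0.01,-0.01,0.5],[-0.01,-0.01,0.64],[-0.01,-0.01,0.64],[-0.01,-0.01,0.64]], "yaw": [0,0,0,0,0], "jaw": [1,1,1,1,1]}'
python3 -m jog '{"translation": [[-0.03,0,0],[-0.06,0,0],[-0.09,0,0],[-0.115,0,0],[-0.14,0,0],[-0.165,0,0],[-0.19,0,0],[-0.215,0,0]], "yaw": [0,0,0,0,0,0,0,0], "jaw": [1,1,1,1,1,1,1,1]}'
python3 - <<'E'
from h import *
p=ctrl.get_image('scene');cv2.imwrite('pics/s2.png',cv2.resize(p['pixels'][80:260,180:400],None,fx=3,fy=3))
E
```

```text
time: 3.3
position: [0.4313, 0.1567, 0.2779]
tool_rot: [0.12, 3.138, 0.001]
ft_force: [-0.5, 0.3, 1.7]
grip_width: 0.007
grip_force: 0.0
time: 4.3
position: [0.4741, 0.1519, 0.2768]
tool_rot: [0.123, 3.139, 0.0]
ft_force: [-1.7, 0.1, 0.8]
grip_width: 0.006
grip_force: 0.2
```

View pics/s2.png

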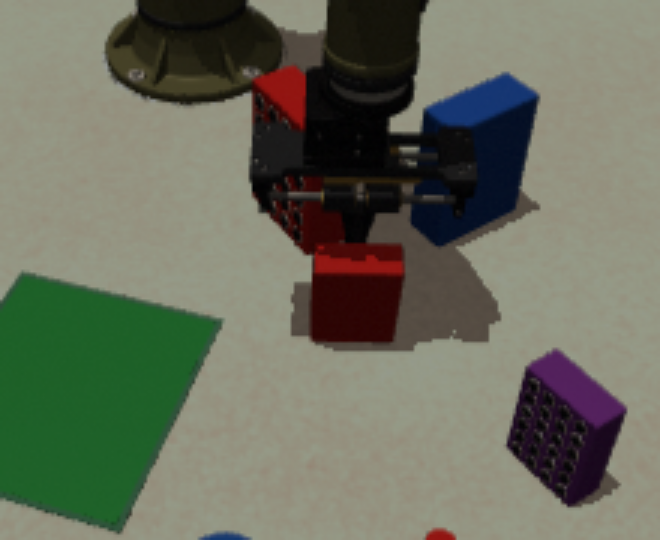

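The picture shows the fingers behind the rack's top edge (crop 358,245), with the rack apparently starting to tilt. I'll keep going gently in the same direction.

```bash
python3 -m jog '{"translation": [[-0.03,0,0],[-0.055,0,0],[-0.08,0,0],[-0.105,0,0],[-0.13,0,0],[-0.15,0,0],[-0.15,0,0],[-0.15,0,0]], "yaw": [0,0,0,0,0,0,0,0], "jaw": [1,1,1,1,1,1,1,1]}'
python3 -m jog '{"translation": [[0,0,0],[0,0,-0.1],[0,0,-0.3],[0,0,-0.4],[0,0,-0.4]], "yaw": [0,0,0,0,0], "jaw": [1,1,1,1,1]}'
python3 - <<'E'
from h import *
p=ctrl.get_image('scene');cv2.imwrite('pics/s3.png',cv2.resize(p['pixels'][80:260,180:400],None,fx=3,fy=3))
E
```

```text
time: 5.35
position: [0.5037, 0.1496, 0.2767]
tool_rot: [-0.123, -3.139, 0.0]
ft_force: [-0.7, -0.1, -0.7]
grip_width: 0.002
grip_force: 0.0
time: 5.98
position: [0.5042, 0.1497, 0.3584]
tool_rot: [0.122, 3.136, 0.003]
ft_force: [0.5, -0.2, -0.2]
grip_width: 0.005
grip_force: 0.0
```

View pics/s3.png

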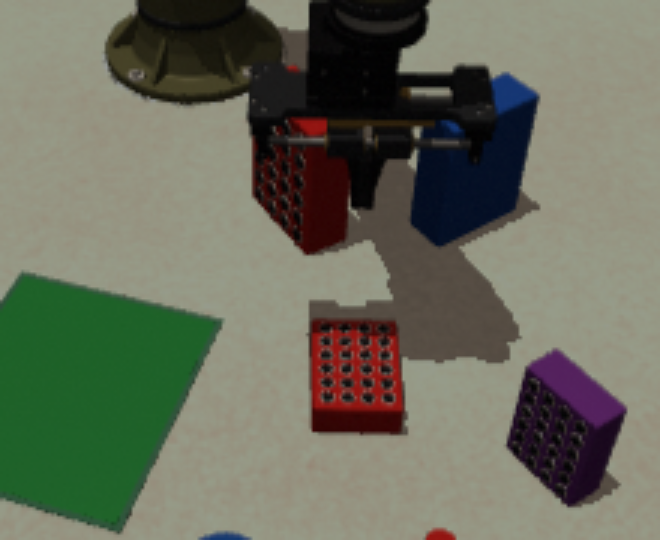

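It lies on its back with the wells up, centred at about crop (358,375). Next I'll fit its pose.

```bash
cat > m2.py <<'E'
from h import *
import sys
g=eval(sys.argv[1])
C=lambda m:cv2.fillConvexPoly(np.zeros((384,512),np.uint8),cv2.convexHull(np.argwhere(m)[:,::-1].astype(np.int32)),1)
for n in('scene','top'):
    p=ctrl.get_image(n);near=proj(p,[[g[0],g[1],.018]])[0]
    m=C(cv2.morphologyEx(redcomp(p,near).astype(np.uint8),cv2.MORPH_OPEN,np.ones((2,2))))
    r=fit([(p,m)],[g[0],g[1],-.05],(.11,.08,.036),.018);print(n,m.sum(),r.x.round(4),round(r.fun,3))
    c=box(*r.x,(.11,.08,.036),.018)[::2]-[.5565,-.1195,0];c=c@Ro.from_euler('z',-.356).as_matrix();print('corners in mat',c[:,:2].round(3).tolist())
s=ctrl.get_state();R=Ro.from_rotvec(s['tool_rot']).as_matrix();print(s['time'],R.round(3).tolist(),s['position'].round(4) if hasattr(s['position'],'round') else s['position'])
E
python3 m2.py '(.56,.15)'
```

```text
scene 1166 [ 0.5677  0.152  -0.0502] 0.041
corners in mat [[-0.125, 0.204], [-0.149, 0.28], [-0.02, 0.237], [-0.044, 0.313]]
top 97 [0.6065 0.0944 0.2641] 10.246
corners in mat [[-0.049, 0.153], [-0.096, 0.219], [0.04, 0.217], [-0.006, 0.282]]
6.125 [[-0.997, 0.078, -0.002], [0.078, 0.997, -0.001], [0.002, -0.001, -1.0]] [0.5032 0.1495 0.3555]
```

```bash
python3 -m jog '{"translation": [[-0.31,0.42,0],[-0.31,0.42,0],[-0.31,0.42,0],[-0.31,0.42,0],[-0.31,0.42,0],[-0.31,0.42,0],[-0.31,0.42,0],[-0.31,0.42,0]], "yaw": [0.491,0.491,0.491,0.491,0.491,0.491,0.491,0.491], "jaw": [0.45,0.45,0.45,0.45,0.45,0.45,0.45,0.45]}'
python3 -m jog '{"translation": [[0,0,0],[0,0,0],[0,0,0]], "yaw": [0.02,0.02,0.02], "jaw": [0.45,0.45,0.45]}'
python3 m2.py '(.5677,.152)'; python3 -c "
from h import *
s=ctrl.get_state();print(s['joint_positions'],s['grip_width'])"
```

```text
time: 7.12
position: [0.5717, 0.2284, 0.355]
tool_rot: [-2.236, -2.206, 0.004]
ft_force: [-0.3, -0.5, -0.2]
grip_width: 0.548
grip_force: 0.0
time: 7.5
position: [0.5719, 0.2285, 0.3559]
tool_rot: [-2.297, -2.143, 0.002]
ft_force: [-0.1, 0.9, 0.5]
grip_width: 0.554
grip_force: 0.0
scene 1140 [ 0.5671  0.1529 -0.0656] 0.038
corners in mat [[-0.126, 0.205], [-0.149, 0.282], [-0.021, 0.236], [-0.044, 0.313]]
top 1128 [ 0.5624  0.1454 -0.0605] 0.032
corners in mat [[-0.128, 0.196], [-0.151, 0.273], [-0.022, 0.228], [-0.046, 0.305]]
7.6 [[0.07, 0.998, -0.0], [0.998, -0.07, -0.0], [-0.0, -0.0, -1.0]] [0.572  0.2284 0.3564]
[-0.80295313  0.29023161  0.45994439  1.621306   -0.13365602  1.26195939
 -0.38844074] 0.5455622330034751
```

```bash
python3 -m jog '{"translation": [[0,0,0.3],[0,0,0.55],[0,0,0.7],[0,0,0.8],[0,0,0.8]], "yaw": [0,0,0,0,0], "jaw": [0.45,0.45,0.45,0.45,0.45]}'
python3 -m jog '{"translation": [[-0.05,0,0],[-0.08,0,0],[-0.1,0,0],[-0.12,0,0],[-0.14,0,0],[-0.16,0,0],[-0.18,0,0],[-0.21,0,0]], "yaw": [0,0,0,0,0,0,0,0], "jaw": [0.45,0.45,0.45,0.45,0.45,0.45,0.45,0.45]}'
python3 m2.py '(.563,.14)'
```

```text
time: 8.22
position: [0.5717, 0.2283, 0.1956]
tool_rot: [-2.298, -2.142, 0.004]
ft_force: [-0.5, -0.2, -0.3]
grip_width: 0.551
grip_force: 0.0
time: 9.22
position: [0.5691, 0.187, 0.1969]
tool_rot: [-2.297, -2.143, -0.001]
ft_force: [0.8, 2.6, 0.2]
grip_width: 0.554
grip_force: 1.0
scene 1070 [ 0.5665  0.1393 -0.0509] 0.104
corners in mat [[-0.121, 0.191], [-0.145, 0.268], [-0.016, 0.224], [-0.04, 0.301]]
top 878 [0.5597 0.1196 0.0607] 0.285
corners in mat [[-0.114, 0.166], [-0.147, 0.24], [-0.014, 0.211], [-0.046, 0.284]]
9.325 [[0.071, 0.997, 0.0], [0.997, -0.071, -0.0], [-0.0, 0.0, -1.0]] [0.5692 0.1857 0.1969]
```

```bash
python3 -m jog '{"translation": [[-0.05,0,0],[-0.12,0,0],[-0.19,0,0],[-0.26,0,0],[-0.33,0,0],[-0.4,0,0],[-0.46,0,0],[-0.5,0,0]], "yaw": [0,0,0,0,0,0,0,0], "jaw": [0.45,0.45,0.45,0.45,0.45,0.45,0.45,0.45]}'
python3 m2.py '(.56,.037)'
```

```text
time: 10.32
position: [0.5621, 0.0859, 0.1968]
tool_rot: [-2.299, -2.141, -0.0]
ft_force: [-0.3, 2.4, 0.7]
grip_width: 0.547
grip_force: 1.2
scene 969 [ 0.5593  0.0361 -0.0404] 0.19
corners in mat [[-0.092, 0.092], [-0.116, 0.168], [0.013, 0.126], [-0.012, 0.202]]
top 688 [ 0.5545  0.0285 -0.0809] 0.617
corners in mat [[-0.095, 0.085], [-0.117, 0.162], [0.01, 0.114], [-0.011, 0.191]]
10.425 [[0.072, 0.997, -0.0], [0.997, -0.072, -0.001], [-0.001, -0.0, -1.0]] [0.562  0.0853 0.1967]
```

```bash
python3 -m jog '{"translation": [[-0.05,0,0],[-0.12,0,0],[-0.2,0,0],[-0.28,0,0],[-0.36,0,0],[-0.44,0,0],[-0.51,0,0],[-0.57,0,0]], "yaw": [0,0,0,0,0,0,0,0], "jaw": [0.45,0.45,0.45,0.45,0.45,0.45,0.45,0.45]}'
python3 -m jog '{"translation": [[-0.06,0,0],[-0.11,0,0],[-0.15,0,0],[-0.18,0,0],[-0.2,0,0],[-0.2,0,0],[-0.2,0,0]], "yaw": [0,0,0,0,0,0,0], "jaw": [0.45,0.45,0.45,0.45,0.45,0.45,0.45]}'
python3 m2.py '(.551,-.12)'
```

```text
time: 11.42
position: [0.554, -0.0279, 0.1968]
tool_rot: [-2.299, -2.142, -0.0]
ft_force: [-0.5, 2.1, 0.3]
grip_width: 0.549
grip_force: 0.6
time: 12.3
position: [0.5514, -0.0669, 0.1969]
tool_rot: [2.298, 2.142, 0.0]
ft_force: [0.4, 0.3, 0.4]
grip_width: 0.55
grip_force: 0.0
scene 922 [ 0.5493 -0.1234  0.1674] 0.276
corners in mat [[-0.033, -0.068], [-0.073, 0.001], [0.062, -0.013], [0.022, 0.056]]
top 192 [ 0.5284 -0.1359 -0.6189] 4.889
corners in mat [[-0.084, -0.05], [-0.063, 0.028], [0.022, -0.078], [0.043, -0.001]]
12.4 [[0.07, 0.998, 0.0], [0.998, -0.07, -0.0], [-0.0, 0.0, -1.0]] [ 0.5514 -0.0667  0.1969]
```

Now I'll back off, rise, move clear and check.

```bash
python3 -m jog '{"translation": [[0.06,0,0],[0.12,0,0],[0.15,0,-0.2],[0.2,0,-0.5],[0.4,0,-0.8],[0.7,0,-0.8],[0.9,0,-0.8],[0.9,0,-0.8]], "yaw": [0,0,0,0,0,0,0,0], "jaw": [0.45,0.45,0.45,0.45,0.45,0.45,0.45,0.45]}'
python3 -m jog '{"translation": [[0.2,0,0],[0.4,0,0],[0.6,0,0],[0.6,0,0],[0.6,0,0]], "yaw": [0,0,0,0,0], "jaw": [0.45,0.45,0.45,0.45,0.45]}'
python3 m2.py '(.551,-.12)'; python3 - <<'E'
from h import *
p=ctrl.get_image('scene');cv2.imwrite('pics/s4.png',p['pixels'])
E
```

```text
time: 13.4
position: [0.5632, 0.1192, 0.3566]
tool_rot: [-2.287, -2.152, -0.002]
ft_force: [-0.0, 0.2, -0.8]
grip_width: 0.552
grip_force: 0.0
time: 14.02
position: [0.5724, 0.2316, 0.3565]
tool_rot: [2.298, 2.141, -0.002]
ft_force: [0.8, -1.3, 0.1]
grip_width: 0.55
grip_force: 0.0
scene 1141 [ 0.5495 -0.1143 -0.0362] 0.062
corners in mat [[-0.048, -0.053], [-0.073, 0.023], [0.056, -0.018], [0.031, 0.058]]
top 635 [ 0.5481 -0.1116 -0.077 ] 0.804
corners in mat [[-0.052, -0.049], [-0.075, 0.028], [0.053, -0.019], [0.031, 0.058]]
14.125 [[0.073, 0.997, 0.0], [0.997, -0.073, -0.001], [-0.001, 0.0, -1.0]] [0.5727 0.2306 0.3568]
```

View pics/s4.png

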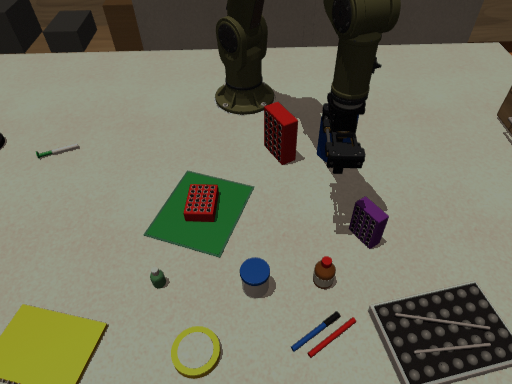

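The rack lies wells up in the middle of the mat at (202,202), with at least 50 mm of margin on every side. The bottles and cup haven't moved, and the arm is clear.

```bash
python3 -c "
from bench import ctrl
print(ctrl.close_job())"
```

```text
the job is handed in; nothing more can be done
None
```

The small red rack now lies flat on its back, wells up, near the middle of the green mat with about 50 mm to spare on every side; the bottles and cup were not touched, and the job was handed in at about 14 s (no verdict was returned).

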